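# Pump a bar clamp onto a tube and hold it gently

## Robot

A 6-joint arm with a two-finger parallel gripper is mounted at the origin on a cart in front of the work surface, level with it; the furniture and walls round the work are solid. World frame = base frame: x ahead of the robot, y to its left, z up, the work surface at z = 0. Lengths are in mm, angles in degrees, forces in N, time in s.
With the tool pointing down it reaches from about 425 to 925 mm from the base axis. Payload 12.5 kg.
Tool frame: the origin (TCP) lies at the very end of the fingers, on their centre line; the grasp point (between the pads) lies 19 mm behind it; z points along the fingers, y is the line along which they close (so a half turn about z gives the same grasp; the last joint's range is limited). The gripper opens to 85 mm and grips with 20 to 120 N. Pads are 22 mm wide; open, the fingers measure 114 mm over their backs; the gripper's body (76 mm by 85 mm) begins 54 mm behind the grasp point. The pads swing forward as they close: fully open they stand 13 mm farther back than shut.
Start: joints at [-73.545, 28.126, 89.318, -0, 62.55, -6.05], TCP at [239.259, -577.408, 231.327] pointing down, gripper open.
Joint ranges: [-177.58, 177.58], [-47.91, 125.51], [2.72, 160], [-65.01, 245.01], [3.68, 167.84], [-153.87, 153.87]. Speed limits (degrees/s): [127.2, 127.2, 159.86, 180, 180, 180].

## Interface

Orientations are given as a 3x3 rotation matrix whose columns are the frame's x, y, z axes.
In Python, from station import env gives the robot as it stands.
- The arm moves only by the shell command python3 nudge.py, which reads ROWS from standard input. ROWS is a JSON list of rows, 1 to 10 of them, each of 7 numbers: dx, dy, dz in mm, then a rotation vector rx, ry, rz in degrees, then the finger opening in mm; each row is the pose to reach, as a shift and turn from the pose commanded when the command began, along the tool's axes at that moment; what a row does not reach only later rows make up. A row lasts 1/10 s, in which the tool goes at most 50 mm and 8.59 degrees, less where a joint would pass 70% of its speed; a pose out of reach is approached as far as the arm can. The fingers move at their own pace and stop on an object; the grip force is fixed at half the most. Time passes only in rows, so rows that do not move let the fingers close. It prints the time, the measured TCP pose, the force, the opening and the grip force at its end. Input that does not fit is refused with a message, and nothing moves.
- env.get_state(): the state, without advancing time (a new reading comes with each control period).
- env.get_image(name): name is "side" or "top" or "wrist"; returns a dict with "img" (384x512x3 uint8, red, green, blue), "fx", "fy", "cx", "cy" (pixels), "origin" and "orientation" of the camera in the world. Camera axes: x right, y up, looking along -z (the intrinsics and any distortion apply to the point x, -y, -z); pixel columns grow to the right and rows downward; lengths in mm; the calibration is good to about 2 mm. A picture is of the moment at which its call begins. There is no depth.
- env.sign_off(): hands the job in; it is judged then, once.
The state is a dict: "t": time; "joint_pos": joint angles; "joint_velocities": joint speeds; "joint_efforts": joint torques, N m; "tcp_pos": TCP position; "tool_rot": TCP orientation; "ft_force": force on the tool from outside, world axes, zero at the start; "torque": the same for the moment, N m; "grip_width": finger opening in mm; "gripper_force": force on a finger pad.
Only numpy, scipy, OpenCV 4.12 (cv2) and the standard library are available. Lean on these libraries where they do the work, as an engineer would, in place of code of your own. Each camera call takes 0.05 s, during which the arm holds its last target. There are 200 camera calls.

## Task

Lay the dark square tube crosswise on the narrow raised rail of the blue pump clamp, balanced on its middle between the two jaws and touching neither, and let go of it. Then squeeze the red trigger towards the black handle again and again, never pushing the moving jaw by hand, until the jaw has slid the tube up against the fixed jaw and its sprung pad has sunk about half way into its gap; if the pad sinks nearly all the way the tube is crushed. Finish while still holding the trigger squeezed like that, because the clamp does not lock, and leave the standing bolt, the red magnet and the steel slug where they are.

Things in the scene. Friction and masses are not known exactly. Their poses are not given: they have to be found in the camera images.
- tube: dark steel square tube offcut, 150 x 35 x 35 mm, 0.35 kg or so; origin at the centre of its underside, x along its length, z up. It starts lying on the bench.
- clamp: bolted-down pump clamp: grey base 310 x 85 x 10 mm, blue fixed jaw and housing, black handle. x = pressing direction (housing to fixed jaw), z up; origin on the bench under the rail. In its frame, mm: steel rail 16 wide, x -76 to 52, top z 45; fixed jaw face x 52, 44 wide, top z 86; housing top z 133; handle x -160 to -146, 28 wide, up to z 206
- rail_spot (a point): point on the top of the rail, in the middle between the jaws (clamp frame 0, 0, 45 mm); axes as the clamp's
- fixed_jaw_face (a point): middle of the fixed jaw's pressing face, which faces clamp -x
- handle_grip (a point): centre of the fixed handle's 14 mm thickness at gripping height (clamp frame -153, 0, 182 mm). The handle does not give, so the hand must be placed where the pair will be when squeezed: trigger and handle then fill clamp x = -160 to -136 mm; with the trigger released, x = -160 to -115 mm here and to -111 mm at the trigger's tip
- trigger_grip (a point): point on the outer (clamp +x) face of the red trigger, 66 mm above its pivot; moves with it. The trigger is a bar 18 mm wide, 8 mm thick, reaching 78 mm up from its pivot (clamp x -140, z 120 mm), leaning forward when released: outer face here 25 mm in front of the pivot, 4 mm when fully squeezed
- trigger (a joint): trigger angle: 0 released, 0.33 rad fully squeezed; a spring returns it (2 to 4 N at the grip). Its pawl pushes the jaw's rod (4 mm teeth), 12 mm per full squeeze (8 if not quite full) or 40 mm per rad after up to 4 mm of lost motion. Letting it back leaves the jaw in place, but a compressed pad pushes the jaw back to 3 mm compression or less
- jaw (a joint): forward travel of the moving jaw along clamp +x, 0 at the rear to 0.105 m; starts at 0 to 10 mm; dry friction of 6 N. To be moved only with the trigger.
- pad_face (a point): middle of the sprung black rubber pad's pressing face (40 x 34 mm), which faces clamp +x; at clamp frame x = -66 mm + jaw travel - pad compression
- pad (a joint): how far the pad has sunk back into the gap (14 mm, with a green stem and spring coils) in front of the blue moving jaw: 0 free, 0.014 m bottomed; 2 N per mm
- bolt: grey M20 hex bolt standing on its head, 34 mm across, 73 mm high, origin under its centre; leave alone
- magnet: red triangular welding magnet standing on edge, 20 x 90 x 55 mm, origin under its centre; leave alone
- slug: bright steel round slug, 44 mm across, 45 mm high, origin under its centre; leave alone
- press_knob (a point): black ball knob, 34 mm across, at the end of the arbor press's lever; it juts out over the bench 0.37 m up at world x 0.551, y -0.166, to the right of the clamp; the lever runs from it away and down to the press. It does not move: keep the arm and wrist clear of it.

How it is judged:
By the outcome, as a careful person would: the job done as asked, in the order asked, and still so for the second after the job is handed in, while the arm keeps its last pose, push and grip.
It also fails if it takes over 67 s, if anything falls off the work surface, if the arm or the gripper's body presses on something with over 40 N, if the wrist force passes 120 N, or if a joint passes its speed limit or range.

## Working session

There is one attempt and no reset: what is moved stays moved. The work goes in short steps, Python scripts to look and compute and a shell command to move; the robot and the scene stay as the last step left them, time stands still between calls to the robot, and variables do not carry over. Pictures are saved under pics/ and viewed, at most 10 in all, crops included, and the job is handed in when it is done.

```bash
ls; mkdir -p pics; cat > h.py <<'E'
import numpy as np, cv2
from station import env
def shot(n,f,crop=None,s=1):
    d=env.get_image(n); im=d["img"][:,:,::-1]; np.save('pics/'+f+'.npy',im)
    import pickle; pickle.dump({k:d[k] for k in d if k!='img'},open('pics/'+f+'.pkl','wb'))
    if crop: im=im[crop[1]:crop[3],crop[0]:crop[2]]
    if s!=1: im=cv2.resize(im,None,fx=s,fy=s,interpolation=cv2.INTER_CUBIC)
    cv2.imwrite('pics/'+f+'.png',im); return d
def cal(f):
    import pickle; return pickle.load(open('pics/'+f+'.pkl','rb'))
def onz(d,u,v,z):
    R=np.array(d['orientation']);o=np.array(d['origin'])
    r=R@np.array([(u-d['cx'])/d['fx'],-(v-d['cy'])/d['fy'],-1]); return o+r*(z-o[2])/r[2]
def proj(d,p):
    c=np.array(d['orientation']).T@(np.array(p)-d['origin']); return d['cx']+d['fx']*c[0]/-c[2], d['cy']-d['fy']*c[1]/-c[2]
E
python3 - <<'E'
from h import *
a=shot('top','top0');b=shot('side','side0')
print({k:a[k] for k in a if k!='img'},{k:b[k] for k in b if k!='img'})
im=np.vstack([cv2.imread('pics/top0.png'),cv2.imread('pics/side0.png')])
cv2.imwrite('pics/both0.png',cv2.resize(np.hstack([im[:384],im[384:]]),(800,300)))
E
```

```text
nudge.py
pics
station.py
{'fx': 374.98154398465385, 'fy': 374.98154398465385, 'cx': 258.5798303735873, 'cy': 189.15865513717736, 'origin': array([ 468.44445241,  116.13686342, 1401.13413649]), 'orientation': array([[-0.03048247,  0.99873484, -0.03999416],
       [-0.99938483, -0.0297592 ,  0.01855681],
       [ 0.01734314,  0.04053522,  0.99902758]])} {'fx': 402.96906868635665, 'fy': 402.96906868635665, 'cx': 257.78746128369175, 'cy': 188.67961604742231, 'origin': array([ 69.98178713, 795.62172702, 923.01894443]), 'orientation': array([[-0.84657684,  0.3438824 , -0.4062666 ],
       [-0.53214021, -0.56344735,  0.63194452],
       [-0.01159524,  0.75118039,  0.65999513]])}
```

View pics/top0.png

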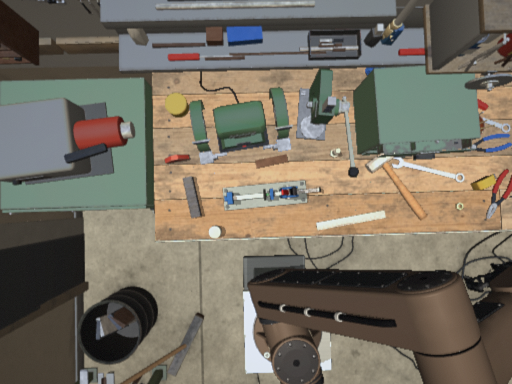

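View pics/side0.png

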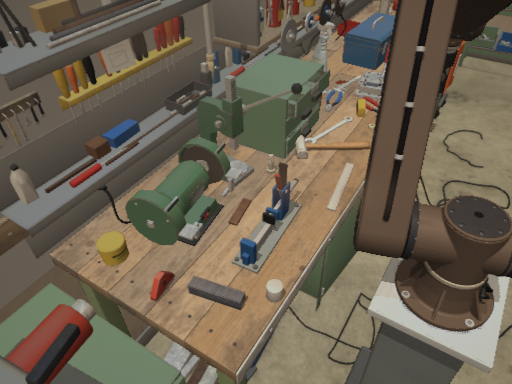

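Top view: tube about (193,197), clamp spanning (223..320,193) with its fixed jaw on the left (world +y) and its handle on the right, slug (215,232), magnet (176,158), bolt (336,152), knob (353,172). Next, an enlarged view.

```bash
python3 - <<'E'
import cv2,numpy as np
im=np.load('pics/top0.npy');c=im[165:225,175:335]
a=cv2.resize(c,None,fx=5,fy=5,interpolation=cv2.INTER_CUBIC)
im=np.load('pics/side0.npy');c=im[155:315,180:310]
b=cv2.resize(c,None,fx=2,fy=2)
b=cv2.resize(im[150:310,150:310+53],(400,300))
im=np.load('pics/side0.npy');b=cv2.resize(im[155:275,225:305],(200,300),interpolation=cv2.INTER_CUBIC)
b2=cv2.resize(im[270:315,180:255],(500,300),interpolation=cv2.INTER_CUBIC)
o=np.zeros((600,800,3),np.uint8);o[:300]=a;o[300:,:200]=b;o[300:,250:750]=b2
cv2.imwrite('pics/z.png',o)
E
```

```text
(no output)
```

View pics/z.png

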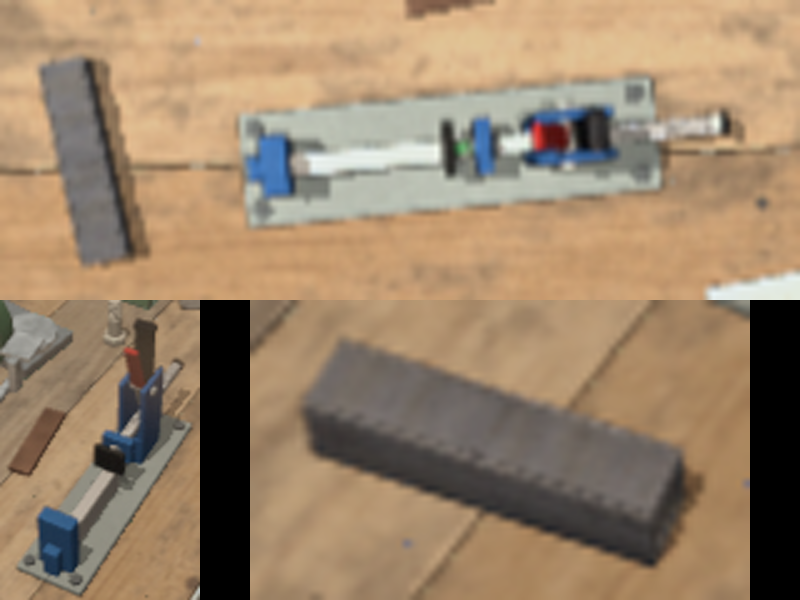

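Enlarged: base corners in the crop at (238,116), (653,77), (662,187), (248,227); jaw-face top edge about x=291; tube top corners (40,65), (90,58), (127,260), (82,264). The pad is at about x=443 and the trigger is released.

```bash
cat > fit.py <<'E'
from h import *
from scipy.optimize import least_squares
T=cal('top0');S=cal('side0')
t=lambda x,y:(175+x/5-.4,165+y/5-.4)
s=lambda x,y:(225+x/2.5-.3,155+(y-300)/2.5-.3)
s2=lambda x,y:(180+(x-250)/6.667-.4,270+(y-300)/6.667-.4)
# clamp: x,y,th, base x0
def P(q,p): c,n=np.cos(q[2]),np.sin(q[2]); return [q[0]+c*p[0]-n*p[1],q[1]+n*p[0]+c*p[1],p[2]]
def obs(q):
    x0=q[3];x1=x0+310
    return [(T,t(238,116),(x1,-42.5,10)),(T,t(653,77),(x0,-42.5,10)),(T,t(662,187),(x0,42.5,10)),(T,t(248,227),(x1,42.5,10)),
     (T,t(291,138),(52,-22,86)),(T,t(291,195),(52,22,86)),(T,t(608,110),(-160,-14,206)),(T,t(612,147),(-160,14,206)),
     (S,s(20,568),(x1,-42.5,10)),(S,s(82,593),(x1,42.5,10)),(S,s(190,428),(x0,42.5,10))]
best=None
for sg in (1,-1):
    f=lambda q:np.array([np.subtract(proj(d,P(q,[p[0],sg*p[1],p[2]])),uv) for d,uv,p in obs(q)]).ravel()
    r=least_squares(f,[480,100,1.6,-170],loss='soft_l1',x_scale=[10,10,.1,10])
    print(sg,r.x,np.degrees(r.x[2]),r.cost,f(r.x).reshape(-1,2).round(1).tolist())
g=lambda q:np.array([np.subtract(proj(d,P(q,p)),uv) for d,uv,p in [
 (T,t(40,65),(75,17.5,35)),(T,t(90,58),(75,-17.5,35)),(T,t(127,260),(-75,-17.5,35)),(T,t(82,264),(-75,17.5,35)),
 (S,s2(345,340),(75,-17.5,35)),(S,s2(305,408),(75,17.5,35)),(S,s2(685,455),(-75,-17.5,35)),(S,s2(655,525),(-75,17.5,35))]]).ravel()
r=least_squares(g,[470,300,0,],x_scale=[10,10,.1]);print('tube',r.x,np.degrees(r.x[2]),g(r.x).reshape(-1,2).round(1).tolist())
for n,d,uv in [('slug',T,(215,232)),('bolt',T,(336,152))]: print(n,onz(d,*uv,45))
st=env.get_state();print(st['t'],st['tool_rot'],st['grip_width'],st['ft_force'])
E
python3 fit.py
cat > go.py <<'E'
import sys; from h import *
from scipy.spatial.transform import Rotation as Ro
# go.py x y z az(tool y azimuth deg): shift in tool axes, rotvec; tool pointing down
x,y,z,a=map(float,sys.argv[1:5]); st=env.get_state(); R=np.array(st['tool_rot']); a=np.radians(a)
Y=np.array([np.cos(a),np.sin(a),0]);Z=np.array([0,0,-1]);G=np.column_stack([np.cross(Y,Z),Y,Z])
print('shift',(R.T@(np.array([x,y,z])-st['tcp_pos'])).round(1),'rot',np.degrees(Ro.from_matrix(R.T@G).as_rotvec()).round(2),'t',st['t'],'tcp',np.round(st['tcp_pos'],1),'w',round(st['grip_width'],1),'F',np.round(st['ft_force'],1),'J',np.round(st['joint_pos'],0))
E
echo '[[140,-177,0,0,0,0,85],[140,-177,0,0,0,0,85],[140,-177,0,0,0,0,85],[140,-177,0,0,0,0,85],[140,-177,0,0,0,0,85],[318,-320,-5,0,0,0,85],[318,-320,-5,0,0,0,85],[318,-320,-5,0,0,0,85],[318,-320,-5,0,0,0,85],[318,-320,-5,0,0,0,85]]' | python3 nudge.py
python3 go.py 455 60 240 -79.7; python3 go.py 500 336 180 -79.7
```

```text
t: 1.1
tcp_pos: [411.3, -157.3, 236.4]
tool_rot: [[0.923, 0.384, 0.0], [0.384, -0.923, 0.0], [0.0, -0.0, -1.0]]
ft_force: [-0.3, 0.1, 0.6]
grip_width: 84.7
gripper_force: 0.0
shift [ 123.8 -183.8   -3.6] rot [-1.00e-02 -1.00e-02  1.23e+01] t 1.1 tcp [ 411.3 -157.3  236.4] w 84.7 F [-0.3  0.1  0.6] J [-30.  13. 113.   0.  54.  38.]
shift [ 271.4 -421.3   56.5] rot [-1.00e-02 -1.00e-02  1.23e+01] t 1.1 tcp [ 411.3 -157.3  236.4] w 84.7 F [-0.3  0.1  0.6] J [-30.  13. 113.   0.  54.  38.]
```

```bash
echo '[[124,-184,-4,0,0,5,70],[124,-184,-4,0,0,5,60],[124,-184,-4,0,0,5,60],[124,-184,-4,0,0,8,60],[124,-184,-4,0,0,12.3,60],[271,-421,50,0,0,12.3,60],[271,-421,50,0,0,12.3,60],[271,-421,50,0,0,12.3,60],[271,-421,50,0,0,12.3,60],[271,-421,56,0,0,12.3,60]]' | python3 nudge.py
python3 go.py 499.7 336.3 8 -79.7; python3 - <<'E'
from h import *
d=shot('wrist','w1');print(d['origin'],d['orientation'].round(2),d['fx'])
E
```

```text
t: 2.1
tcp_pos: [494.2, 301.1, 189.0]
tool_rot: [[0.984, 0.177, 0.0], [0.177, -0.984, 0.0], [0.0, 0.0, -1.0]]
ft_force: [1.2, -1.1, 0.7]
grip_width: 59.7
gripper_force: 0.0
shift [ 11.6 -33.7 181. ] rot [ 0.   -0.02 -0.08] t 2.1 tcp [494.2 301.1 189. ] w 59.7 F [ 1.2 -1.1  0.7] J [ 25.  27.  99.  -0.  54. 105.]
[573.17755755 315.543103   331.25236623] [[ 0.18  0.94  0.3 ]
 [-0.98  0.17  0.05]
 [-0.   -0.31  0.95]] 270.45051183509264
```

View pics/w1.png

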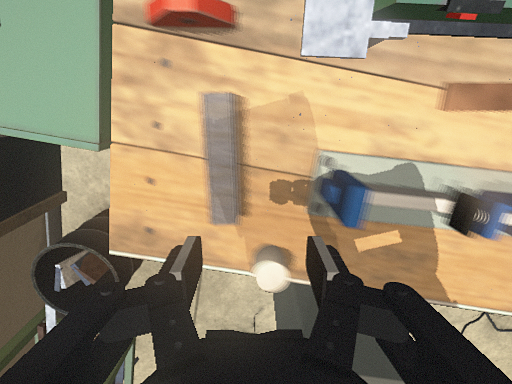

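The wrist view, blurred by motion, shows the tube at about (222,158), the slug at (270,270) between the fingertips in the image and the clamp on the right. I move over the tube, settle and check.

```bash
echo '[[12,-34,60,0,0,0,60],[12,-34,80,0,0,0,60],[12,-34,80,0,0,0,60],[12,-34,80,0,0,0,60],[12,-34,80,0,0,0,60]]' | python3 nudge.py
python3 go.py 499.7 336.3 8 -79.7; python3 - <<'E'
from h import *
d=shot('wrist','w2',(100,0,400,300),2)
q=[499.7,336.3,np.radians(10.28)]
for a,b in [(75,17.5),(75,-17.5),(-75,-17.5),(-75,17.5)]:
  c,n=np.cos(q[2]),np.sin(q[2]);u,v=proj(d,[q[0]+c*a-n*b,q[1]+n*a+c*b,35]);print((u-100)*2,v*2)
E
```

```text
t: 2.65
tcp_pos: [500.7, 334.1, 111.3]
tool_rot: [[0.984, 0.177, 0.002], [0.177, -0.984, 0.001], [0.002, -0.001, -1.0]]
ft_force: [0.4, -0.4, 0.1]
grip_width: 59.9
gripper_force: 0.0
shift [ -0.9  -2.3 103.3] rot [-0.03 -0.12 -0.13] t 2.65 tcp [500.7 334.1 111.3] w 59.9 F [ 0.4 -0.4  0.1] J [ 27.  34.  99.  -0.  46. 107.]
256.8291110685654 224.919005329061
347.06931202758085 224.71668347792502
340.620503059326 555.1529992693097
266.666325453011 555.2477913152935
```

View pics/w2.png

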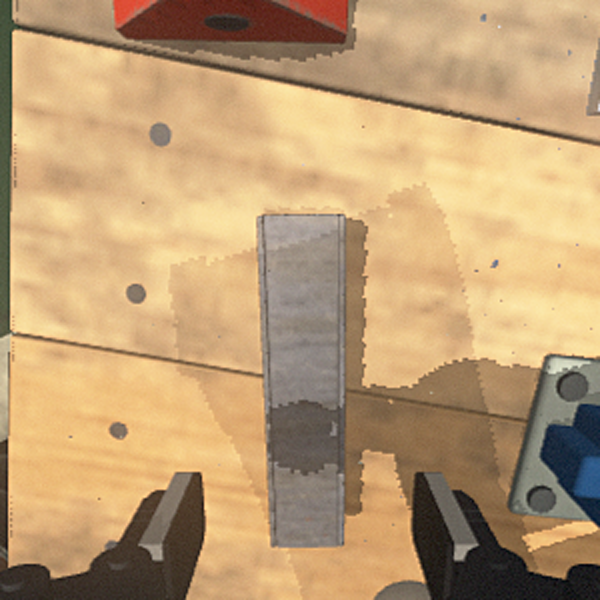

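Tube top corners in the crop are (259,214), (345,214), (343,547), (272,547). That is within 4 mm of the prediction: shift about +2 mm along the length. Descending.

```bash
echo '[[1.3,-1.1,30,0,0,0,60],[1.3,-1.1,60,0,0,0,60],[1.3,-1.1,75,0,0,0,60],[1.3,-1.1,85,0,0,0,60],[1.3,-1.1,85,0,0,0,60],[1.3,-1.1,85,0,0,0,60]]' | python3 nudge.py
python3 go.py 502 335.7 8 -79.7
```

```text
t: 3.3
tcp_pos: [501.6, 335.9, 25.4]
tool_rot: [[0.984, 0.177, 0.001], [0.177, -0.984, 0.001], [0.001, -0.0, -1.0]]
ft_force: [0.3, 0.2, -0.2]
grip_width: 59.8
gripper_force: 0.0
shift [ 0.3  0.3 17.4] rot [-0.02 -0.08 -0.1 ] t 3.3 tcp [501.6 335.9  25.4] w 59.8 F [ 0.3  0.2 -0.2] J [ 28.  42. 102.  -0.  37. 107.]
```

```bash
echo '[[0,0,10,0,0,0,60],[0,0,17,0,0,0,60],[0,0,17,0,0,0,60],[0,0,17,0,0,0,50],[0,0,17,0,0,0,40],[0,0,17,0,0,0,30],[0,0,17,0,0,0,25],[0,0,17,0,0,0,25],[0,0,17,0,0,0,25],[0,0,17,0,0,0,25]]' | python3 nudge.py
echo '[[0,0,0,0,0,0,25],[0,0,-20,0,0,0,25],[0,0,-60,0,0,0,25],[0,0,-100,0,0,0,25],[0,0,-130,0,0,0,25],[0,0,-150,0,0,0,25],[0,0,-150,0,0,0,25]]' | python3 nudge.py
python3 go.py 496.2 131.7 158 -85.68
```

```text
t: 4.3
tcp_pos: [501.3, 335.9, 7.8]
tool_rot: [[0.984, 0.177, 0.001], [0.177, -0.984, 0.0], [0.001, -0.0, -1.0]]
ft_force: [-0.4, 0.7, 6.3]
grip_width: 34.2
gripper_force: 61.5
t: 5.0
tcp_pos: [501.8, 336.1, 159.7]
tool_rot: [[0.984, 0.177, 0.004], [0.177, -0.984, 0.002], [0.004, -0.001, -1.0]]
ft_force: [0.2, 0.1, -2.8]
grip_width: 33.9
gripper_force: 60.7
shift [-41.8 200.2   1.3] rot [-0.08 -0.22  5.88] t 5.0 tcp [501.8 336.1 159.7] w 33.9 F [ 0.2  0.1 -2.8] J [ 28.  31.  97.  -0.  52. 107.]
```

```bash
echo '[[-7,30,0,0,0,1,25],[-15,70,0,0,0,3,25],[-25,120,0,0,0,5,25],[-35,165,0,0,0,5.9,25],[-40,190,0,0,0,5.9,25],[-42,200,0,0,0,5.9,25],[-42,200,0,0,0,5.9,25],[-42,200,0,0,0,5.9,25]]' | python3 nudge.py
python3 go.py 496.2 131.7 53.5 -85.68; python3 - <<'E'
from h import *
d=shot('wrist','w3',(100,0,500,300),2)
print(d['origin'],d['orientation'].round(3),d['fx'])
q=[496.16,131.73,1.64618]
for n,p in dict(jawR=(52,-22,86),jawL=(52,22,86),baseF=(91.5,-42.5,10),baseB=(-218.5,-42.5,10),railend=(52,-8,45),railend2=(-50,-8,45),pad=(-61,-20,62),hndl=(-160,-14,206)).items():
  c,s=np.cos(q[2]),np.sin(q[2]);u,v=proj(d,[q[0]+c*p[0]-s*p[1],q[1]+s*p[0]+c*p[1],p[2]]);print(n,round((u-100)*2),round(v*2))
E
```

```text
t: 5.8
tcp_pos: [495.2, 132.2, 156.8]
tool_rot: [[0.997, 0.075, -0.001], [0.075, -0.997, 0.0], [-0.001, -0.0, -1.0]]
ft_force: [-0.1, 0.2, -2.2]
grip_width: 34.2
gripper_force: 60.8
shift [  1.1   0.5 103.3] rot [-0.    0.04 -0.01] t 5.8 tcp [495.2 132.2 156.8] w 34.2 F [-0.1  0.2 -2.2] J [  8.  25. 110.   0.  46.  93.]
[575.31105225 138.45525358 298.9181702 ] [[ 0.075  0.948  0.31 ]
 [-0.997  0.071  0.023]
 [-0.001 -0.311  0.95 ]] 270.45051183509264
jawR 182 356
jawL 189 455
baseF 136 281
baseB 723 281
railend 203 362
railend2 412 362
pad 445 347
hndl 1109 550
```

View pics/w3.png

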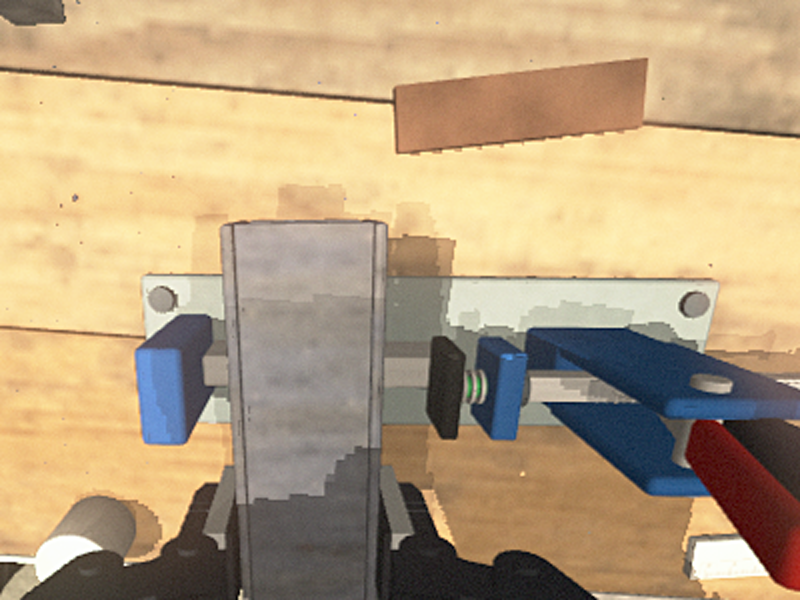

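Wrist view: fixed-jaw top edge at about x=186 with y 345–443, base corners (145,275) and (718,281), pad face at x≈430. The clamp is offset by the same 4 mm as the tube was, so the target TCP is x=497.9, y=131.7. Lowering.

```bash
echo '[[2.8,0.4,20,0,0,0,25],[2.8,0.4,50,0,0,0,25],[2.8,0.4,75,0,0,0,25],[2.8,0.4,90,0,0,0,25],[2.8,0.4,97,0,0,0,25],[2.8,0.4,97,0,0,0,25],[2.8,0.4,97,0,0,0,25]]' | python3 nudge.py
python3 go.py 497.9 131.7 53 -85.68
python3 - <<'E'
from h import *
shot('side','s1',(200,150,320,290),4.2)
E
```

```text
t: 6.55
tcp_pos: [498.3, 131.8, 60.9]
tool_rot: [[0.997, 0.076, 0.001], [0.076, -0.997, 0.0], [0.001, 0.0, -1.0]]
ft_force: [1.0, -0.7, -2.6]
grip_width: 33.6
gripper_force: 60.7
shift [-0.4  0.1  7.9] rot [ 0.   -0.04  0.03] t 6.55 tcp [498.3 131.8  60.9] w 33.6 F [ 1.  -0.7 -2.6] J [  7.  34. 114.  -0.  33.  93.]
```

View pics/s1.png

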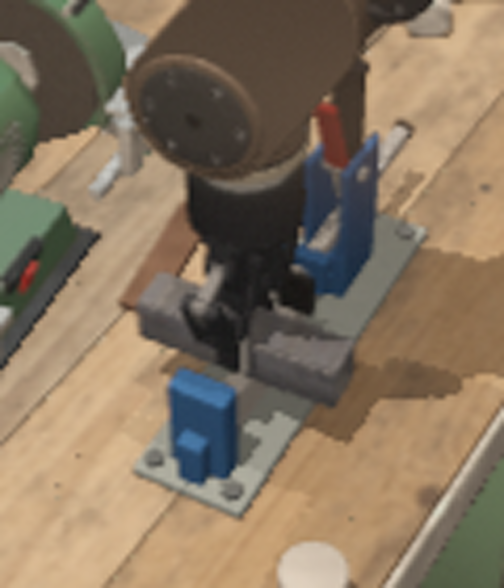

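The side view shows the tube held just above the rail, from (140,310) to (350,370), clear of both jaws. Lowering to contact.

```bash
echo '[[-0.4,0,3,0,0,0,25],[-0.4,0,6,0,0,0,25],[-0.4,0,7,0,0,0,25],[-0.4,0,7.5,0,0,0,25],[-0.4,0,7.5,0,0,0,25]]' | python3 nudge.py; python3 go.py 497.9 131.7 53 -85.68
```

```text
t: 7.1
tcp_pos: [497.6, 131.2, 52.9]
tool_rot: [[0.997, 0.075, -0.0], [0.075, -0.997, -0.0], [-0.0, 0.0, -1.0]]
ft_force: [-1.4, 0.3, -2.0]
grip_width: 34.3
gripper_force: 60.9
shift [ 0.3 -0.5 -0.1] rot [ 0.    0.   -0.02] t 7.1 tcp [497.6 131.2  52.9] w 34.3 F [-1.4  0.3 -2. ] J [  7.  34. 114.  -0.  32.  93.]
```

```bash
echo '[[0,0,0.6,0,0,0,25],[0,0,0.6,0,0,0,25]]' | python3 nudge.py; echo '[[0,0,0.6,0,0,0,25],[0,0,0.6,0,0,0,25]]' | python3 nudge.py
```

```text
t: 7.3
tcp_pos: [497.7, 131.2, 52.8]
tool_rot: [[0.997, 0.075, 0.0], [0.075, -0.997, -0.0], [0.0, 0.0, -1.0]]
ft_force: [-2.8, -0.8, 4.8]
grip_width: 34.1
gripper_force: 61.8
t: 7.5
tcp_pos: [497.7, 131.2, 52.8]
tool_rot: [[0.997, 0.075, 0.001], [0.075, -0.997, -0.0], [0.001, 0.0, -1.0]]
ft_force: [-3.5, -1.0, 13.0]
grip_width: 33.6
gripper_force: 62.9
```

Contact (13 N). Easing off and opening.

```bash
echo '[[0,0,-0.7,0,0,0,25],[0,0,-0.7,0,0,0,25],[0,0,-0.7,0,0,0,36],[0,0,-0.7,0,0,0,38],[0,0,-0.7,0,0,0,42],[0,0,-0.7,0,0,0,46],[0,0,-0.7,0,0,0,50],[0,0,-0.7,0,0,0,50]]' | python3 nudge.py; python3 - <<'E'
from h import *
d=shot('wrist','w4');s=shot('side','s2')
a=cv2.imread('pics/w4.png')[60:360,60:460];b=cv2.imread('pics/s2.png')[200:280,215:315]
cv2.imwrite('pics/c4.png',np.hstack([a,cv2.resize(b,(375,300),interpolation=cv2.INTER_CUBIC)]))
E
```

```text
t: 8.3
tcp_pos: [497.6, 131.3, 52.4]
tool_rot: [[0.997, 0.075, -0.0], [0.075, -0.997, -0.0], [-0.0, 0.0, -1.0]]
ft_force: [0.5, -0.3, -0.2]
grip_width: 49.9
gripper_force: 0.0
```

View pics/c4.png

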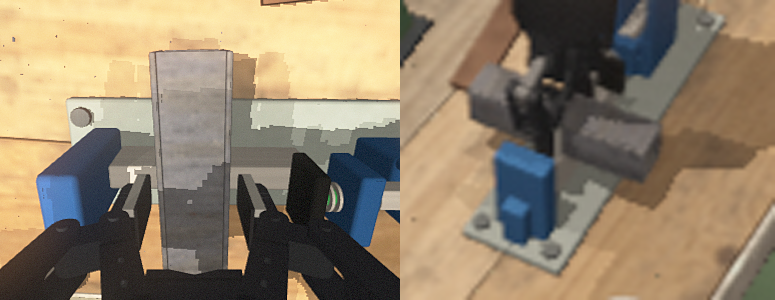

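The tube rests level on the rail, fingers free on both sides, with pad and fixed jaw clear of it. Going straight up, then over to the handle.

```bash
echo '[[0,0,-10,0,0,0,50],[0,0,-40,0,0,0,50],[0,0,-80,0,0,0,50],[0,0,-125,0,0,0,50],[0,0,-165,0,0,0,60],[0,0,-185,0,0,0,80],[0,0,-193,0,0,0,85],[0,0,-193,0,0,0,85]]' | python3 nudge.py; python3 go.py 509 -13 245 -85.68;
```

```text
t: 9.2
tcp_pos: [497.7, 131.2, 246.3]
tool_rot: [[0.997, 0.075, 0.002], [0.075, -0.997, 0.0], [0.002, -0.0, -1.0]]
ft_force: [-0.7, 0.6, -0.1]
grip_width: 84.8
gripper_force: 0.0
shift [  0.5 144.7   1.3] rot [-0.   -0.1  -0.02] t 9.2 tcp [497.7 131.2 246.3] w 84.8 F [-0.7  0.6 -0.1] J [  7.  18. 104.  -0.  58.  93.]
```

```bash
echo '[[0,25,0,0,0,0,85],[0,60,0,0,0,0,85],[0,100,0,0,0,0,85],[0,130,0,0,0,0,85],[0.5,144.5,0,0,0,0,85],[0.5,144.5,0,0,0,0,85],[0.5,144.5,0,0,0,0,85],[0.5,144.5,0,0,0,0,85]]' | python3 nudge.py; python3 go.py 509 -13 200 -85.68; python3 - <<'E'
from h import *
d=shot('wrist','w5');s=shot('side','s5');t=shot('top','t5')
q=[497.2,131.73,1.64618]
for n,p in dict(hR=(-160,-14,206),hR2=(-146,-14,206),hL=(-160,14,206),trigtip=(-111,-9,195),trigtip2=(-111,9,195)).items():
  c,ss=np.cos(q[2]),np.sin(q[2]);P=[q[0]+c*p[0]-ss*p[1],q[1]+ss*p[0]+c*p[1],p[2]];print(n,np.round(proj(d,P)),np.round(proj(s,P)))
a=cv2.imread('pics/w5.png')[84:384,80:480];b=cv2.imread('pics/s5.png')[130:270,200:340];e=cv2.imread('pics/t5.png')[165:225,215:335]
o=np.zeros((600,800,3),np.uint8);o[:300,:400]=a;o[:400,400:800]=cv2.resize(b,(400,400),interpolation=cv2.INTER_CUBIC)
o[350:550,:400]=cv2.resize(e,(400,200),interpolation=cv2.INTER_CUBIC)
cv2.imwrite('pics/c5.png',o)
E
```

```text
t: 10.0
tcp_pos: [508.8, -11.8, 245.0]
tool_rot: [[0.997, 0.076, -0.001], [0.076, -0.997, 0.0], [-0.001, -0.0, -1.0]]
ft_force: [0.5, -0.0, 0.1]
grip_width: 85.0
gripper_force: 0.0
shift [ 0.2  1.3 45. ] rot [-0.01  0.04  0.04] t 10.0 tcp [508.8 -11.8 245. ] w 85.0 F [ 0.5 -0.   0.1] J [ -9.  18. 104.   0.  58.  77.]
hR [277. 203.] [279. 161.]
hR2 [257. 203.] [277. 164.]
hL [276. 238.] [288. 164.]
trigtip [211. 204.] [273. 174.]
trigtip2 [212. 226.] [279. 176.]
```

View pics/c5.png

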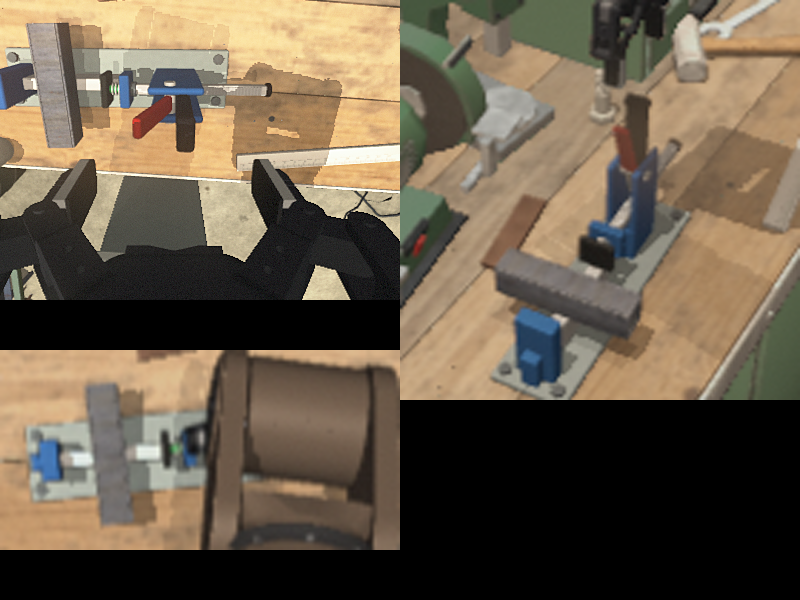

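Tube balanced mid-gap. In the wrist crop the handle top is at (177–195,122–152) and the trigger tip at (133–143,125–138), matching the prediction within about 1 mm. Descending around the pair.

```bash
echo '[[0,1.2,15,0,0,0,85],[0,1.2,35,0,0,0,85],[0,1.2,55,0,0,0,85],[0,1.2,70,0,0,0,85],[0,1.2,80,0,0,0,85],[0,1.2,87,0,0,0,85],[0,1.2,87,0,0,0,85],[0,1.2,87,0,0,0,85]]' | python3 nudge.py; python3 go.py 509 -15.9 158 -85.68; python3 - <<'E'
from h import *
shot('wrist','w6')
cv2.imwrite('pics/w6.png',np.load('pics/w6.npy')[60:384,100:420])
E
```

```text
t: 10.95
tcp_pos: [509.3, -14.0, 158.8]
tool_rot: [[0.997, 0.075, 0.001], [0.075, -0.997, -0.0], [0.001, 0.0, -1.0]]
ft_force: [0.2, 0.1, -0.0]
grip_width: 85.0
gripper_force: 0.0
shift [-0.5  1.9  0.8] rot [ 0.01 -0.03 -0.  ] t 10.95 tcp [509.3 -14.  158.8] w 85.0 F [ 0.2  0.1 -0. ] J [ -9.  24. 110.  -0.  46.  77.]
```

View pics/w6.png

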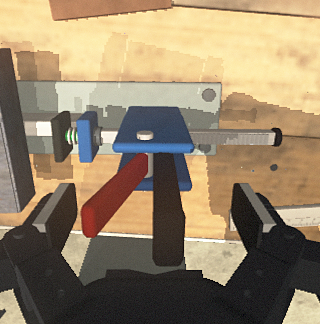

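In the wrist crop the fingers stand either side of the trigger tip (90,230) and handle (170,260), with clearance. That was my last picture, so I monitor by image code and forces from here. First squeeze.

```bash
cat > strip.py <<'E'
from h import *
# classify colours along the rail in wrist view; average rows
im=env.get_image('wrist')['img'].astype(int)
hsv=cv2.cvtColor(im.astype(np.uint8),cv2.COLOR_RGB2HSV).astype(int)
H,S,V=hsv[...,0],hsv[...,1],hsv[...,2]
sl=slice(178,212)
b=((H>100)&(H<125)&(S>120))[sl].mean(0); k=((V<60)&(S<140))[sl].mean(0); g=((H>45)&(H<85)&(S>80))[sl].mean(0)
s=''
for x in range(20,300):
    s+='B' if b[x]>.5 else 'K' if k[x]>.5 else 'g' if g[x]>.08 else '.'
print(s); st=env.get_state(); print(round(st['t'],2),'w',round(st['grip_width'],1),'gf',round(st['gripper_force'],1),'F',np.round(st['ft_force'],1),np.round(st['tcp_pos'],1))
E
python3 strip.py
echo '[[-0.3,1.9,0.8,0,0,0,80],[-0.3,1.9,0.8,0,0,0,70],[-0.3,1.9,0.8,0,0,0,60],[-0.3,1.9,0.8,0,0,0,50],[-0.3,1.9,0.8,0,0,0,40],[-0.3,1.9,0.8,0,0,0,30],[-0.3,1.9,0.8,0,0,0,24],[-0.3,1.9,0.8,0,0,0,20],[-0.3,1.9,0.8,0,0,0,20]]' | python3 nudge.py;python3 strip.py
```

```text
.................................................................................................................................................ggg..gg...gg.BBBBBBBBBBBB..............................................................................................................
11.05 w 85.1 gf 0.0 F [ 0.2 -0.2  0.6] [509.4 -14.  159. ]
t: 11.95
tcp_pos: [509.0, -16.0, 158.4]
tool_rot: [[0.997, 0.074, 0.001], [0.074, -0.997, 0.0], [0.001, -0.0, -1.0]]
ft_force: [-2.4, -0.8, 7.9]
grip_width: 21.9
gripper_force: 59.3
.........................................................................................................................KKKKKKg...gg...g.BBBBBBBBBBBB..................................................................................................................................
12.0 w 21.8 gf 59.2 F [-1.  -1.2  8.3] [509.1 -16.  158.4]
```

```bash
echo '[[0,0,0,0,0,0,40],[0,0,0,0,0,0,60],[0,0,0,0,0,0,76],[0,0,0,0,0,0,76],[0,0,0,0,0,0,76],[0,0,0,0,0,0,60],[0,0,0,0,0,0,46],[0,0,0,0,0,0,36],[0,0,0,0,0,0,26],[0,0,0,0,0,0,20]]' | python3 nudge.py;echo '[[0,0,0,0,0,0,20],[0,0,0,0,0,0,20]]' | python3 nudge.py; python3 strip.py
echo '[[0,0,0,0,0,0,40],[0,0,0,0,0,0,60],[0,0,0,0,0,0,76],[0,0,0,0,0,0,76],[0,0,0,0,0,0,76],[0,0,0,0,0,0,60],[0,0,0,0,0,0,50],[0,0,0,0,0,0,45],[0,0,0,0,0,0,40],[0,0,0,0,0,0,36]]' | python3 nudge.py;echo '[[0,0,0,0,0,0,32],[0,0,0,0,0,0,28],[0,0,0,0,0,0,25],[0,0,0,0,0,0,20],[0,0,0,0,0,0,20]]' | python3 nudge.py; python3 strip.py
```

```text
t: 13.0
tcp_pos: [509.1, -16.0, 158.2]
tool_rot: [[0.997, 0.074, 0.001], [0.074, -0.997, -0.0], [0.001, 0.0, -1.0]]
ft_force: [-2.2, -2.9, 7.8]
grip_width: 21.7
gripper_force: 60.2
t: 13.2
tcp_pos: [509.1, -16.0, 158.2]
tool_rot: [[0.997, 0.074, 0.001], [0.074, -0.997, 0.0], [0.001, -0.0, -1.0]]
ft_force: [-2.1, -1.2, 7.7]
grip_width: 21.7
gripper_force: 59.4
..........................................................................................................KKKKKKKKKK..g...ggBBBBBBBBBBBB................................................................................................................................................
13.25 w 21.9 gf 59.4 F [-0.8 -2.2  8.3] [509.1 -16.  158.2]
t: 14.25
tcp_pos: [509.0, -15.3, 158.0]
tool_rot: [[0.997, 0.075, 0.001], [0.075, -0.997, 0.001], [0.001, -0.001, -1.0]]
ft_force: [-1.2, 7.1, 4.6]
grip_width: 35.7
gripper_force: 3.2
t: 14.75
tcp_pos: [509.1, -16.0, 158.2]
tool_rot: [[0.997, 0.074, 0.001], [0.074, -0.997, 0.0], [0.001, -0.0, -1.0]]
ft_force: [-2.4, -1.4, 8.0]
grip_width: 22.1
gripper_force: 59.5
.............................................................................................KKKKKKKKK..gg....BBBBBBBBBBBB..............................................................................................................................................................
14.8 w 21.8 gf 59.4 F [-2.2 -1.1  7.5] [509.1 -16.  158.2]
```

```bash
echo '[[0,0,0,0,0,0,40],[0,0,0,0,0,0,60],[0,0,0,0,0,0,76],[0,0,0,0,0,0,76],[0,0,0,0,0,0,76],[0,0,0,0,0,0,60],[0,0,0,0,0,0,50],[0,0,0,0,0,0,47],[0,0,0,0,0,0,44],[0,0,0,0,0,0,41]]' | python3 nudge.py | grep -E 'force|width';echo '[[0,0,0,0,0,0,38],[0,0,0,0,0,0,35],[0,0,0,0,0,0,32],[0,0,0,0,0,0,29],[0,0,0,0,0,0,26],[0,0,0,0,0,0,23],[0,0,0,0,0,0,20],[0,0,0,0,0,0,20]]' | python3 nudge.py >/dev/null; python3 strip.py
python3 - <<'E'
from h import *
im=env.get_image('wrist')['img']
for r in (170,185,200,215,230): print(r,' '.join(f'{x}:'+','.join(map(str,im[r,x])) for x in range(30,130,4)))
E
```

```text
ft_force: [-0.8, 8.8, 5.5]
grip_width: 40.9
gripper_force: 3.9
................................................................................KKKKKKKKKK..g...BBBBBBBBBBBB............................................................................................................................................................................
16.65 w 21.7 gf 58.9 F [-2.7 -0.9  8.6] [509.1 -16.  158.3]
170 30:58,70,89 34:53,60,77 38:58,61,74 42:61,59,77 46:188,176,159 50:177,171,161 54:173,163,161 58:169,162,158 62:170,160,157 66:160,153,150 70:176,170,165 74:175,165,159 78:176,169,155 82:117,110,101 86:88,84,82 90:71,67,62 94:65,57,55 98:73,67,65 102:65,63,54 106:68,63,61 110:76,74,67 114:112,113,100 118:126,126,115 122:123,123,110 126:125,125,110
185 30:50,54,68 34:48,56,66 38:57,58,73 42:53,56,72 46:54,55,71 50:183,168,165 54:159,153,149 58:175,168,160 62:166,158,153 66:174,168,164 70:174,169,168 74:176,168,167 78:189,177,176 82:174,169,163 86:155,149,146 90:66,62,56 94:79,72,67 98:50,48,45 102:60,57,51 106:54,51,49 110:47,44,43 114:74,123,183 118:87,141,210 122:90,146,211 126:79,11
[... 386 characters left out ...]
 38:41,41,59 42:184,147,113 46:246,205,137 50:246,209,141 54:250,207,140 58:126,119,110 62:156,142,130 66:150,143,126 70:161,150,140 74:153,142,134 78:159,148,139 82:148,140,139 86:156,150,148 90:172,167,167 94:112,106,102 98:76,71,63 102:66,59,54 106:56,52,52 110:59,53,48 114:59,58,58 118:184,159,142 122:88,142,205 126:91,144,207
230 30:242,194,128 34:243,198,131 38:240,194,128 42:242,200,131 46:243,198,129 50:242,201,130 54:242,196,130 58:255,210,134 62:154,144,139 66:161,155,151 70:163,156,156 74:166,160,151 78:158,150,140 82:168,158,146 86:168,155,145 90:180,169,155 94:105,97,92 98:69,64,59 102:82,73,66 106:73,65,61 110:74,65,64 114:74,66,61 118:213,164,111 122:221,168,115 126:145,111,82
```

```bash
echo '[[0,0,0,0,0,0,40],[0,0,0,0,0,0,60],[0,0,0,0,0,0,76],[0,0,0,0,0,0,76],[0,0,0,0,0,0,76],[0,0,0,0,0,0,60],[0,0,0,0,0,0,50],[0,0,0,0,0,0,47],[0,0,0,0,0,0,44],[0,0,0,0,0,0,41]]' | python3 nudge.py | grep -E 'force|width';echo '[[0,0,0,0,0,0,38],[0,0,0,0,0,0,35],[0,0,0,0,0,0,32],[0,0,0,0,0,0,30],[0,0,0,0,0,0,28]]' | python3 nudge.py| grep -E 'force|width';echo '[[0,0,0,0,0,0,26],[0,0,0,0,0,0,23],[0,0,0,0,0,0,20],[0,0,0,0,0,0,20]]' | python3 nudge.py >/dev/null; cat >> strip.py <<'E'
for r in (170,185,200): # tube top left / right edges (first bright grey run) 
    row=im[r].astype(int); m=(row.min(1)>110)&(np.ptp(row,axis=1)<30); xs=np.where(m[5:110])[0]+5; print(r,xs.min() if len(xs) else None,xs.max() if len(xs) else None)
E
python3 strip.py
```

```text
ft_force: [-1.6, 8.4, 7.3]
grip_width: 40.9
gripper_force: 3.9
ft_force: [-1.3, 7.6, 5.3]
grip_width: 28.1
gripper_force: 3.7
.................................................................KKKKKKKKKKKK..g..BBBBBBBBBBBB..........................................................................................................................................................................................
18.65 w 22.0 gf 58.9 F [-2.9 -1.1  8.7] [509.1 -16.  158.3]
170 31 109
185 35 74
200 38 102
```

```bash
echo '[[0,0,0,0,0,0,40],[0,0,0,0,0,0,60],[0,0,0,0,0,0,76],[0,0,0,0,0,0,76],[0,0,0,0,0,0,76],[0,0,0,0,0,0,60],[0,0,0,0,0,0,52],[0,0,0,0,0,0,48],[0,0,0,0,0,0,44],[0,0,0,0,0,0,40]]' | python3 nudge.py | grep -E 'force|width';echo '[[0,0,0,0,0,0,38],[0,0,0,0,0,0,36],[0,0,0,0,0,0,34]]' | python3 nudge.py| grep -E 'force|width';echo '[[0,0,0,0,0,0,32],[0,0,0,0,0,0,30]]' | python3 nudge.py| grep -E 'force|width'; python3 strip.py;echo '[[0,0,0,0,0,0,28],[0,0,0,0,0,0,27]]' | python3 nudge.py| grep -E 'force|width'; python3 strip.py
```

```text
ft_force: [-0.6, 8.2, 4.3]
grip_width: 39.9
gripper_force: 3.4
ft_force: [-0.7, 8.5, 4.8]
grip_width: 33.9
gripper_force: 3.6
ft_force: [-0.9, 8.0, 5.2]
grip_width: 30.1
gripper_force: 3.7
......................................................KKKKKKKKKKKKKKgg..BBBBBBBBBBBB...............................................................................................................................................................................................K..K.
20.2 w 30.3 gf 3.7 F [-2.3  7.5  5.8] [509.  -15.2 158. ]
170 20 106
185 24 63
200 28 91
ft_force: [-0.8, 7.9, 5.6]
grip_width: 26.8
gripper_force: 3.8
......................................................KKKKKKKKKKKK.....BBBBBBBBBBBB...............................................................................................................................................................................................K.....
20.45 w 27.1 gf 3.8 F [-0.7  7.4  4.7] [509.  -15.2 158. ]
170 19 105
185 23 62
200 27 90
```

```bash
echo '[[0,0,0,0,0,0,26],[0,0,0,0,0,0,25]]' | python3 nudge.py| grep -E 'force|width'; echo '[[0,0,0,0,0,0,24],[0,0,0,0,0,0,23]]' | python3 nudge.py| grep -E 'force|width'; echo '[[0,0,0,0,0,0,20],[0,0,0,0,0,0,20]]' | python3 nudge.py| grep -E 'force|width'; python3 strip.py
```

```text
ft_force: [-0.1, 7.3, 5.8]
grip_width: 25.6
gripper_force: 3.9
ft_force: [-0.9, 4.6, 6.3]
grip_width: 23.6
gripper_force: 19.1
ft_force: [-1.5, -2.4, 9.0]
grip_width: 21.6
gripper_force: 58.9
...................................................KKKKKKKKKKKKK.g...BBBBBBBBBBB................................................................................................................................................................................................K.......
21.1 w 22.1 gf 58.9 F [-1.6 -1.4  8.9] [509.1 -16.  158.3]
170 16 103
185 20 60
200 25 109
```

```bash
echo '[[0,0,0,0,0,0,40],[0,0,0,0,0,0,60],[0,0,0,0,0,0,76],[0,0,0,0,0,0,76],[0,0,0,0,0,0,76],[0,0,0,0,0,0,60],[0,0,0,0,0,0,58],[0,0,0,0,0,0,56]]' | python3 nudge.py | grep -E 'force|width';for i in 1; do python3 strip.py; done; echo '[[0,0,0,0,0,0,54],[0,0,0,0,0,0,52]]' | python3 nudge.py| grep -E 'force|width'; echo '[[0,0,0,0,0,0,50],[0,0,0,0,0,0,48]]' | python3 nudge.py| grep -E 'force|width'; echo '[[0,0,0,0,0,0,46],[0,0,0,0,0,0,44]]' | python3 nudge.py| grep -E 'force|width'; python3 strip.py
```

```text
ft_force: [-1.3, 10.5, 7.2]
grip_width: 56.4
gripper_force: 5.2
....................................................KKKKKKKKKKK....BBBBBBBBBBBB.........................................................................................................................................................................................................
21.95 w 55.7 gf 5.1 F [-0.6 10.6  7.4] [509.  -15.  158.2]
170 17 102
185 21 60
200 26 109
ft_force: [-1.2, 11.4, 8.5]
grip_width: 52.2
gripper_force: 5.9
ft_force: [-2.1, 13.5, 9.4]
grip_width: 47.9
gripper_force: 6.4
ft_force: [-0.9, 13.9, 9.5]
grip_width: 44.0
gripper_force: 6.9
....................................................KKKKKKKKKKg..BBBBBBBBBBBB...........................................................................................................................................................................................................
22.6 w 44.3 gf 6.8 F [-1.  13.3 11.4] [509.1 -14.6 158.4]
170 18 100
185 22 61
200 27 109
```

```bash
echo '[[0,0,0,0,0,0,42],[0,0,0,0,0,0,40],[0,0,0,0,0,0,40]]' | python3 nudge.py| grep -E 'force|width'; python3 strip.py; python3 - <<'E'
from h import *
from scipy.ndimage import gaussian_filter1d as gf
def m(im):
    im=im.astype(float);out=[]
    for r in range(186,206,2):
        bl=gf((im[r-1:r+2,:,2]-im[r-1:r+2,:,0]).mean(0),1.);v=gf(im[r-1:r+2].sum(2).mean(0),1.)
        c=next(x for x in range(60,220) if bl[x]<60<=bl[x+1]); b=c+(60-bl[c])/(bl[c+1]-bl[c])
        seg=v[int(b)-30:int(b)-8];k=int(b)-30+np.argmin(np.diff(seg)); out.append((round(b,1),k+.5))
    return out
for n in ('w6','now'):
    im=np.load('pics/w6.npy')[:,:,::-1] if n=='w6' else env.get_image('wrist')['img']
    o=m(im);print(n,o,np.median([a-b for a,b in o]))
E
```

```text
ft_force: [-1.6, 13.9, 11.7]
grip_width: 40.1
gripper_force: 7.2
....................................................KKKKKKKKK.gBBBBBBBBBBBBB............................................................................................................................................................................................................
22.95 w 40.4 gf 7.2 F [-1.3 14.7 11.9] [509.1 -14.5 158.5]
170 17 99
185 22 61
200 27 108
w6 [(np.float64(176.9), np.float64(150.5)), (np.float64(177.0), np.float64(150.5)), (np.float64(177.1), np.float64(151.5)), (np.float64(177.2), np.float64(151.5)), (np.float64(177.4), np.float64(151.5)), (np.float64(177.7), np.float64(151.5)), (np.float64(177.9), np.float64(151.5)), (np.float64(178.1), np.float64(152.5)), (np.float64(178.4), np.float64(152.5)), (np.float64(178.4), np.float64(152.5))] 25.900000000000006
now [(np.float64(80.6), np.float64(61.5)), (np.float64(81.1), np.float64(62.5)), (np.float64(81.5), np.float64(62.5)), (np.float64(81.8), np.float64(63.5)), (np.float64(82.2), np.float64(63.5)), (np.float64(82.6), np.float64(64.5)), (np.float64(83.0), np.float64(64.5)), (np.float64(83.5), np.float64(64.5)), (np.float64(83.8), np.float64(65.5)), (np.float64(84.3), np.float64(65.5))] 18.65
```

```bash
echo '[[0,0,0,0,0,0,40],[0,0,0,0,0,0,40],[0,0,0,0,0,0,40],[0,0,0,0,0,0,40]]' | python3 nudge.py| grep -E 'force|width'; python3 strip.py; python3 -c "
from station import env
print(env.sign_off())"
```

```text
ft_force: [-2.8, 15.3, 11.5]
grip_width: 40.2
gripper_force: 7.2
.....................................................KKKKKKKK.gBBBBBBBBBBBBB............................................................................................................................................................................................................
23.45 w 39.7 gf 7.2 F [-0.8 15.2 12.1] [509.1 -14.5 158.5]
170 17 99
185 22 61
200 27 108
the job is handed in; nothing more can be done
None
```

I handed the job in at 23.5 s: the tube is up against the fixed jaw and the trigger is held squeezed, with the pad sunk about 7 of 14 mm, estimated from grip force and wrist-image measurements rather than seen directly.

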